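# Index the saw guide's swing arm one hole towards the bench pin

### The job

On the tube-sawing guide, hook a closed fingertip under the pull ring and lift the spring index pin, swing the arm exactly one hole towards the side where the notched wooden bench pin lies, and let the ring down so that the pin drops fully home in that hole. Only hook and push with the fingers: do not pinch the ring or wrench it, and leave the bench pin, the steel block, the copper dish and the wooden ring post where they are, not picked up or shoved. Finish with the fingers out of the ring and clear of everything.

Things in the scene. Friction and masses are not known exactly. Their poses are not given: they have to be found in the camera images.
- jig: Aluminium sawing guide fixed to the bench, placed and turned differently each time. Origin on the bench surface, on the arm's vertical pivot; -x points from the pivot to the middle index hole, roughly to the robot; +y is left seen from the robot. A 14 mm high sector plate has five square index holes, 14 mm wide, 12 mm deep, on a 120 mm radius about the pivot, 22.5 degrees (0.393 rad, 47 mm) apart.
- tube (a point): Middle of the brass tube, 55 mm straight above the pivot: 16 mm thick, 150 mm long along the jig's y, held in a fixed V support. On the arm, 42 mm to either side of the pivot, stand slotted saw guide posts, 87 mm high above the bench.
- swing_arm (a joint): Angle (rad) of the steel swing arm: 0 = middle hole, where it starts (within 0.02, the pin's play); +0.393 = next hole to the jig's +y, -0.393 = next hole to its -y; stops at +-0.85. A bar 24 mm wide, top 28 mm above the bench. Light friction (about 1 N at the ring): it stays where left, but is locked while the pin is in a hole.
- index_pin (a joint): Height (m) of the round-ended 9 mm spring pin above home: 0 = home in a hole, about 0.010 = tip resting on the plate between holes, 0.025 = upper stop. The arm is free above 0.011. The spring pushes down with 5 N at home, 8 N at the top. Resting on the plate, the pin drops by itself when the arm brings it over a hole (fully home within 0.02 rad of the hole's middle).
- boss_top (a point): On the pin's upright axis, 120 mm from the pivot, at the top of the boss that guides the pin: 22 mm thick, top 51 mm above the bench. It swings with the arm and does not rise with the pin.
- pull_ring: Steel ring on the pin's top: 6 mm wire, 54 mm clear inside. Origin: ring centre, 80 mm above the bench when home and 21 mm from the pin's axis on the pivot side. x points along the arm to the pivot, z up. It rises with the pin, swings with the arm, cannot turn on the pin. It leans 45 degrees: top edge 21 mm further in +x and 21 mm higher than the centre, foot as much lower to -x.
- ring_top (a point): Middle of the wire at the ring's top edge, 101 mm above the bench when home. The ring's open face looks up and back to the robot: a finger sloping 35 to 45 degrees from vertical, pointing down and towards the pivot, passes through it and its upper side then bears under this edge. Below the ring there are over 20 mm of free height over the arm bar on the pivot side of the boss.
- bench_pin: Bench pin: light wooden block 24 mm high, 70 mm wide, 115 mm long, with a V notch cut in its +x end, lying flat and loose beside the sector plate, either on the jig's +y or its -y side, about 195 mm from the jig's middle line. Its side is the direction of the swing. Origin on its underside, 55 mm from its plain end, on its middle line; z up.
- steel_block: Bystander: plain square steel bench block, 64 x 64 x 20 mm, loose, on the side opposite to the bench pin. Origin at the centre of its underside.
- dish: Bystander: small round copper dish, 84 mm wide and 24 mm high, loose, at one side of the pivot. Origin at the centre of its underside.
- ring_post: Bystander: small turned wooden ring post, a 44 mm foot with a thin stem, 75 mm high, standing loose at one side of the pivot. Origin at the centre of its underside.
- hole_start (a point): Mouth of the middle hole, where the pin starts, 14 mm above the bench.
- hole_left (a point): Mouth of the next hole on the jig's +y side, 14 mm above the bench.
- hole_right (a point): Mouth of the next hole on the jig's -y side, 14 mm above the bench.
There are look-alikes about, which are no part of the job. What is shaped like the bench_pin but blue or purple is not meant.

How it is judged:
By the outcome, as a careful person would: the job done as asked, in the order asked, and still so for the second after the job is handed in, with the robot touching nothing.
It also fails if it takes over 45 s, if anything falls off the work surface, if the arm or the gripper's body presses on something with over 40 N, if the wrist force passes 120 N, or if a joint passes its speed limit or range.

### The arm

A 6-joint arm with a two-finger parallel gripper is mounted at the origin on the work surface. World frame = base frame: x ahead of the robot, y to its left, z up, the work surface at z = 0. Lengths are in mm, angles in degrees, forces in N, time in s.
With the tool pointing down it reaches from about 300 to 850 mm from the base axis. Payload 4.2 kg.
Tool frame: the origin (TCP) lies at the very end of the fingers, on their centre line; the grasp point (between the pads) lies 19 mm behind it; z points along the fingers, y is the line along which they close (so a half turn about z gives the same grasp; the last joint's range is limited). The gripper opens to 91 mm and grips with 3 to 60 N. Pads are 32 mm wide; open, the fingers measure 118 mm over their backs; the gripper's body (76 mm by 178 mm) begins 60 mm behind the grasp point.
Start: joints at [-67.437, 18.312, 89.639, -0, 72.044, -1.146], TCP at [231.207, -526.485, 213.976] pointing down, gripper open.
Joint ranges: [-177.97, 177.97], [-48.28, 115.42], [12.27, 149.76], [-77.06, 257.06], [2.81, 150.46], [-146.56, 146.56]. Speed limits (degrees/s): [147.25, 147.25, 180, 180, 180, 180].

### API

Orientations are given as [roll, pitch, yaw] about the fixed x, y, z axes, in that order (R = Rz(yaw) Ry(pitch) Rx(roll)).
In Python, from workcell import env gives the robot as it stands.
- The arm moves only by the shell command python3 -m pendant 'ROWS' [FORCE]. ROWS is a JSON object of lists of equal length, an entry for each row: "translation": the shift along the tool's x, y, z in mm, a list of three; "roll": the turn about the tool's z in rad; "hand": the closure in counts, from 0 (fully open) to 255 (shut). In form: {"translation": [[dx, dy, dz], ...], "roll": [roll, ...], "hand": [hand, ...]}. A call has exactly 8 rows; each row shifts and turns the commanded pose from where the row before left it, along the tool's axes as they then stand; what a row does not reach is not made up. A row lasts 1/12 s, in which the tool goes at most 41.7 mm and 7.16 degrees, less where a joint would pass 70% of its speed; a pose out of reach is approached as far as the arm can. A call with a gripper value outside its range is refused whole. The fingers move at their own pace and stop on an object; FORCE is the grip in N (left out, the last holds). Time passes only in rows, so rows that do not move let the fingers close, or fill a call up. It gives the time, the measured TCP pose, the force, the opening and the grip force at its end, in the units of the state.
- env.state(): the state, without advancing time (a new reading comes with each control period).
- env.grab_frame(name): name is "scene" or "side" or "wrist"; returns a dict with "frame" (480x640x3 uint8, red, green, blue), "z_map" (480x640 float32, mm along the optical axis (not along the pixel's ray), 0 where there is no reading), "fx", "fy", "cx", "cy" (pixels), "pose" (4x4, takes a point from camera to world coordinates). Camera axes: x right, y down, z forward; pixel columns grow to the right and rows downward; lengths in mm; the calibration is good to about 2 mm. A picture is of the moment at which its call begins.
- env.job_done(): hands the job in; it is judged then, once.
Trained networks look in a picture, given as the dict that the camera call returned (one of the last four; its "shot" number tells which), for a name from the list of things; names that differ only in an ending like _2 or _b are one class to them, and where a whole thing is asked for, a point or a joint stands for the part that bears it (a point fixed in the world has none). Each returns a list of dicts, best first, with "score" (0 to 1); they miss things now and then, are a little off and sometimes report something else, mostly with a low value. They report only what shows in the picture. A call takes as long as a camera call. They do not tell look-alikes from the thing itself.
- env.recognise(picture, label): "rect" ([centre column, centre row, width, height] in pixels, round what is visible of it).
- env.regions_of(picture, label): "pixels" (480x640 bool, what is visible of it) and "rect" ([centre column, centre row, width, height] in pixels, round what is visible of it).
The state is a dict: "time_s": time; "qpos": joint angles; "qvel": joint speeds; "effort": joint torques, N m; "ee_pos": TCP position; "ee_rot": TCP orientation; "force": force on the tool from outside, world axes, zero at the start; "torque": the same for the moment, N m; "gripper_width": finger opening in mm; "gripper_force": force on a finger pad.
Only numpy, scipy, OpenCV 4.12 (cv2) and the standard library are available. Lean on these libraries where they do the work, as an engineer would, in place of code of your own. Each camera call takes 0.05 s, during which the arm holds its last target. There are 200 camera calls.

## Working session

There is one attempt and no reset: what is moved stays moved. The work goes in short steps, Python scripts to look and compute and a shell command to move; the robot and the scene stay as the last step left them, time stands still between calls to the robot, and variables do not carry over. Pictures are saved under pics/ and viewed, at most 10 in all, crops included, and the job is handed in when it is done.

```bash
ls; mkdir -p pics
cat > h.py <<'E'
import numpy as np, cv2
from workcell import env
from scipy.spatial.transform import Rotation as R
def world(p,u,v,z=None):
    z=p["z_map"][int(round(v)),int(round(u))] if z is None else z
    c=np.array([(u-p["cx"])/p["fx"]*z,(v-p["cy"])/p["fy"]*z,z,1])
    return (p["pose"]@c)[:3]
def cloud(p,mask):
    v,u=np.nonzero(mask&(p["z_map"]>0)); z=p["z_map"][v,u]
    c=np.stack([(u-p["cx"])/p["fx"]*z,(v-p["cy"])/p["fy"]*z,z,np.ones_like(z)])
    return (p["pose"]@c)[:3].T
def project(p,w):
    c=np.linalg.inv(p["pose"])@np.append(w,1); return c[0]/c[2]*p["fx"]+p["cx"],c[1]/c[2]*p["fy"]+p["cy"]
def save(p,n,box=None,s=1):
    f=p["frame"][...,::-1]
    if box: f=f[box[1]:box[3],box[0]:box[2]]
    cv2.imwrite("pics/"+n+".png",cv2.resize(f,None,fx=s,fy=s,interpolation=cv2.INTER_CUBIC))
E
python3 - <<'E'
from h import *
p=env.grab_frame("scene"); save(p,"scene1")
np.set_printoptions(precision=0,suppress=True)
for n in ["jig","swing_arm","pull_ring","bench_pin","steel_block","dish","ring_post","index_pin","boss_top","ring_top","tube"]:
    for r in env.regions_of(p,n)[:3]:
        c=cloud(p,r["pixels"])
        print(n,round(r["score"],2),np.array(r["rect"]),len(c), np.median(c,0) if len(c) else "", c.min(0) if len(c) else"",c.max(0) if len(c) else"")
print(p["pose"][:3,3])
E
```

```text
pics
jig 0.69 [283. 290.  92.  73.] 4208 [675. -72.  16.] [ 564. -204.   -5.] [787.  42. 104.]
swing_arm 0.63 [276. 288.  66.  69.] 1165 [688. -79.  30.] [ 571. -149.   -4.] [787. -40. 104.]
pull_ring 0.49 [297. 261.  24.  16.] 176 [625. -72.  75.] [ 569. -149.   -4.] [657. -40. 104.]
bench_pin 0.83 [285. 177.  43.  21.] 883 [ 355. -307.   21.] [ 269. -372.   -7.] [ 409. -249.   29.]
bench_pin 0.81 [159. 242.  56.  44.] 1234 [ 726. -407.   21.] [ 659. -464.   -6.] [ 787. -372.   30.]
bench_pin 0.8 [332. 212.  30.  35.] 780 [ 411. -130.   22.] [ 336. -197.   -3.] [458. -81.  30.]
steel_block 0.68 [380. 311.  39.  38.] 872 [594. 127.  19.] [537.  91.  -5.] [622. 158.  25.]
steel_block 0.16 [223. 259.  40.  28.] 756 [ 674. -255.   12.] [ 624. -288.   -5.] [ 723. -203.   29.]
dish 0.88 [224. 258.  33.  31.] 784 [ 675. -255.   11.] [ 635. -310.   -7.] [ 723. -203.   29.]
dish 0.49 [294. 260.  24.  13.] 148 [624. -75.  75.] [ 570. -149.   -4.] [657. -40. 104.]
dish 0.46 [282. 289.  88.  75.] 4247 [674. -72.  15.] [ 557. -203.   -6.] [787.  42. 104.]
ring_post 0.94 [322. 336.  23.  32.] 439 [737.  82.  10.] [706.  54.  -5.] [754.  99.  78.]
boss_top 0.73 [276. 288.  65.  66.] 1111 [686. -80.  31.] [ 570. -149.   -4.] [787. -40. 104.]
boss_top 0.16 [297. 262.  25.  14.] 182 [623. -75.  73.] [ 569. -149.   -4.] [657. -40. 104.]
ring_top 0.74 [298. 261.  24.  12.] 192 [617. -77.  68.] [ 557. -149.   -6.] [657. -40. 104.]
tube 0.78 [280. 289.  86.  77.] 4081 [675. -72.  16.] [ 571. -190.   -4.] [787.  42. 104.]
[1283.  454.  979.]
```

View pics/scene1.png

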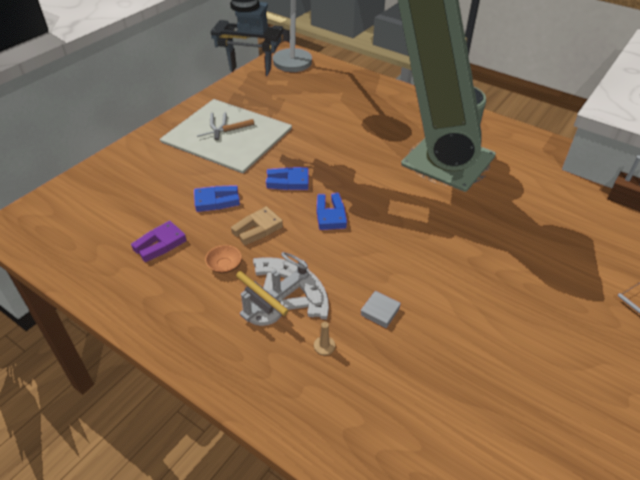

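Run:
```python
from h import *
p=env.grab_frame("side"); save(p,"side1")
np.set_printoptions(precision=0,suppress=True)
for n in ["jig","pull_ring","bench_pin","tube","swing_arm"]:
    for r in env.regions_of(p,n)[:3]:
        c=cloud(p,r["pixels"])
        print(n,round(r["score"],2),np.array(r["rect"]),len(c), np.median(c,0) if len(c) else "", c.min(0) if len(c) else"",c.max(0) if len(c) else"")
print(p["pose"][:3,3])
```

```text
jig 0.73 [272. 250.  96.  94.] 4714 [660. -67.  16.] [ 587. -197.   -2.] [840.  43. 106.]
pull_ring 0.84 [286. 239.  31.  30.] 323 [632. -75.  75.] [ 604. -170.   -1.] [683. -40. 106.]
bench_pin 0.97 [397. 182.  41.  35.] 1015 [ 523. -411.   24.] [ 462. -492.    1.] [ 584. -355.   30.]
bench_pin 0.81 [365. 219.  56.  41.] 1324 [ 534. -249.   24.] [ 481. -299.   -1.] [ 604. -213.   29.]
bench_pin 0.79 [409. 282.  65.  42.] 1814 [ 392. -133.   24.] [ 329. -198.   -2.] [458. -80.  29.]
tube 0.66 [268. 253.  98.  94.] 4778 [661. -67.  16.] [ 587. -218.   -2.] [828.  42. 106.]
swing_arm 0.85 [267. 239.  78.  70.] 1443 [672. -75.  43.] [ 593. -176.   -1.] [845. -40. 106.]
[269. 459. 744.]
```

View pics/side1.png

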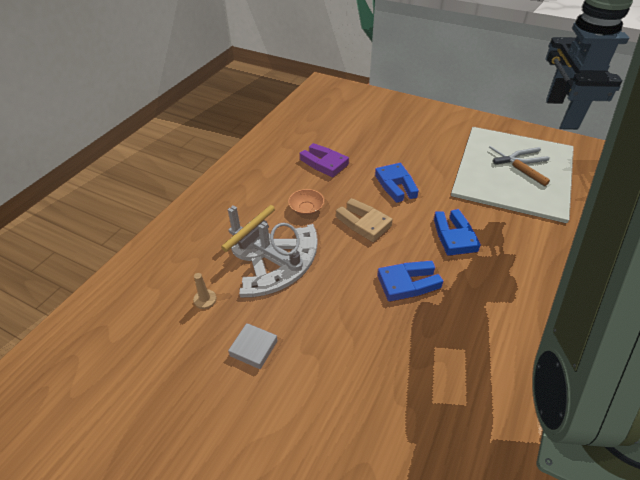

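The wooden pin is at about (257,226) in scene and (364,219) in side. The blue ones, at scene (217,197), (288,179) and (332,212), and the purple one at (159,242) are look-alikes. The wooden pin lies on the robot's right of the jig and the steel block on its left, so the swing should go to the jig's -y. Next I'll fit the jig and check the choice in a close crop.

Run:
```python
from h import *
np.set_printoptions(precision=1,suppress=True)
out=[]
for cam in ["scene","side"]:
    p=env.grab_frame(cam)
    hsv=cv2.cvtColor(p["frame"],cv2.COLOR_RGB2HSV)
    r=env.recognise(p,"jig")[0]["rect"]
    m=np.zeros((480,640),bool); x,y,w,h=[int(a) for a in r]; m[y-h//2-8:y+h//2+8,x-w//2-8:x+w//2+8]=1
    V,U=np.nonzero(m&(p["z_map"]>0))
    C=cloud(p,m); H=hsv[V,U]
    b=(C[:,2]>46)&(C[:,2]<68)&(H[:,1]>100)&(H[:,0]>15)&(H[:,0]<35)
    T=C[b]; c=T.mean(0); d=np.linalg.svd((T-c)[:,:2])[2][0]; d*=np.sign(d[1])
    t=(T-c)[:,:2]@d
    mid=c[:2]+d*(t.min()+t.max())/2
    print(cam,"tube",len(T),mid,"len",np.ptp(t),"z",T[:,2].max(),"yaw",np.degrees(np.arctan2(-d[0],d[1])))
    ring=env.regions_of(p,"pull_ring")[0]["pixels"]
    K=C[(C[:,2]>60)&(H[:,1]<60)]
    # points relative to jig
    R2=np.array([[d[1],-d[0]],[d[0],d[1]]])  # rows x,y axes
    q=(K[:,:2]-mid)@R2.T
    rr=(q[:,0]<-40)
    Q=np.c_[q[rr],K[rr,2]]
    print("ring pts",len(Q),"x,y,z min",Q.min(0),"max",Q.max(0))
    print(" top",Q[Q[:,2]>97].mean(0))
    for s in (1,-1):
        pp=q[(q[:,0]>-40)&(q[:,1]*s>20)]
        if len(pp): print(" posts",s,pp.mean(0))
    if cam=="side": save(p,"crop_side",(210,160,450,340),3)
```

```text
scene tube 498 [735.2 -40.2] len 248.54889193275244 z 67.91658467358673 yaw -5.541555727650683
ring pts 177 x,y,z min [-122.3  -72.6   60.4] max [-40.1  -9.6 105.4]
 top [-79.8 -41.7 101. ]
 posts -1 [ 16.3 -46.2]
side tube 494 [724.9 -86.6] len 150.8694833905706 z 66.29285169610637 yaw -8.70140501531992
ring pts 350 x,y,z min [-121.4  -34.1   60.1] max [-40.   32.5 106.4]
 top [-78.    2.  101.7]
 posts 1 [ 7.3 28.6]
```

View pics/crop_side.png

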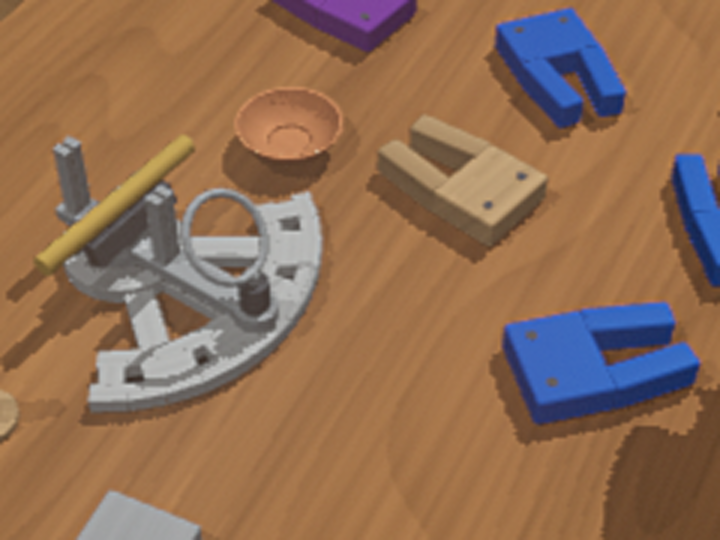

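The crop confirms the choice: the beige notched pin at crop (465,180) is wood, on the jig's -y side. The jig's fit also checks out: tube length 150.9, ring top at jig (-78, 2), z 101.7. The rows have no tilt in them, so I'll check the pendant's help for how a sloping tool is reached.

Run:
```python
from h import *
s=env.state(); print({k:np.round(v,2).tolist() for k,v in s.items()})
r=s["ee_rot"]; M=R.from_euler("xyz",r,degrees=True).as_matrix(); print(M.round(3))
```

```text
{'time_s': 1.2, 'qpos': [-67.44, 18.31, 89.64, 0.0, 72.04, -1.15], 'qvel': [-0.05, -0.0, 0.02, 0.03, 0.05, -0.02], 'effort': [0.0, -41.24, -23.22, 0.07, 0.04, 0.0], 'ee_pos': [231.23, -526.48, 213.99], 'ee_rot': [179.99, -0.0, 23.71], 'force': [-0.01, 0.14, 0.02], 'torque': [-0.05, -0.04, -0.02], 'gripper_force': 0.0, 'gripper_width': 91.5}
[[ 0.916  0.402  0.   ]
 [ 0.402 -0.916 -0.   ]
 [ 0.     0.    -1.   ]]
```

```bash
python3 -m pendant '{"translation":[[33,-20,-14],[33,-20,-14],[33,-20,-14],[33,-20,-14],[33,-20,-14],[33,-20,-14],[33,-20,-14],[33,-20,-14]],"roll":[0,0,0,0,0,0,0,0],"hand":[255,255,255,255,255,255,255,255]}' 20
python3 -m pendant '{"translation":[[33,-20,-14],[33,-20,-14],[33,-20,-14],[33,-20,-14],[33,-20,-14],[33,-20,-14],[33,-20,-14],[33,-20,-14]],"roll":[0,0,0,0,0,0,0,0],"hand":[255,255,255,255,255,255,255,255]}'
```

```text
time_s: 1.87
ee_pos: [409.2, -272.1, 326.9]
ee_rot: [180.0, -0.0, 23.7]
force: [0.2, -0.8, 0.4]
gripper_width: 40.6
gripper_force: 0.0
time_s: 2.53
ee_pos: [586.6, -19.3, 438.8]
ee_rot: [180.0, -0.0, 23.7]
force: [0.5, -1.4, 0.7]
gripper_width: 0.6
gripper_force: 0.0
```

```bash
python3 -m pendant '{"translation":[[0,0,0],[0,0,0],[0,0,0],[41,0,0],[41,0,0],[41,0,0],[41,0,0],[41,0,0]],"roll":[0.122,0.122,0.122,0,0,0,0,0],"hand":[255,255,255,255,255,255,255,255]}'
python3 -m pendant '{"translation":[[41,0,0],[41,0,0],[41,0,0],[41,0,0],[41,0,0],[41,0,0],[0,0,0],[0,0,0]],"roll":[0,0,0,0,0,0,0,0],"hand":[255,255,255,255,255,255,255,255]}'
python3 -c "
from workcell import env
s=env.state();print(s['qpos'],s['ee_pos'],s['ee_rot'])"
```

```text
time_s: 3.2
ee_pos: [773.6, -12.0, 434.9]
ee_rot: [180.0, -0.2, 2.7]
force: [1.5, -0.7, 0.8]
gripper_width: 0.8
gripper_force: 0.0
time_s: 3.87
ee_pos: [882.5, 0.3, 350.1]
ee_rot: [179.6, -7.2, 2.8]
force: [0.0, 0.0, 0.2]
gripper_width: 0.7
gripper_force: 0.0
[-7.43249866e-01  5.05959505e+01  1.23711875e+01  4.91132861e-02
  1.09799696e+02  8.65301682e+01] [8.82512448e+02 3.22973914e-01 3.50055454e+02] [179.60391005  -7.22251078   2.77113703]
```

The overreach tilts the tool outwards, as needed, and the tilt holds. I'll go on.

```bash
python3 -m pendant '{"translation":[[33,0,-25],[33,0,-25],[33,0,-25],[33,0,-25],[33,0,-25],[33,0,-25],[33,0,-25],[33,0,-25]],"roll":[0,0,0,0,0,0,0,0],"hand":[255,255,255,255,255,255,255,255]}'
python3 -c "
from workcell import env
s=env.state();print(s['qpos'].round(1),s['ee_pos'].round(),s['ee_rot'].round(1))"
```

```text
time_s: 4.53
ee_pos: [890.1, 11.4, 455.1]
ee_rot: [179.1, -19.8, 2.9]
force: [0.6, -0.7, -0.6]
gripper_width: 0.4
gripper_force: 0.0
[-0.000e+00  4.440e+01  1.230e+01  1.000e-01  1.035e+02  8.720e+01] [890.  11. 455.] [179.1 -19.8   2.9]
```

```bash
python3 -m pendant '{"translation":[[33,0,-25],[33,0,-25],[33,0,-25],[33,0,-25],[33,0,-25],[33,0,-25],[33,0,-25],[33,0,-25]],"roll":[0,0,0,0,0,0,0,0],"hand":[255,255,255,255,255,255,255,255]}'
python3 -c "
from workcell import env
s=env.state();print(s['qpos'].round(1),s['ee_pos'].round(),s['ee_rot'].round(1))"
```

```text
time_s: 5.2
ee_pos: [866.6, 19.8, 578.8]
ee_rot: [178.6, -31.7, 3.2]
force: [-0.4, 0.8, 0.4]
gripper_width: 0.3
gripper_force: 0.0
[ 0.6 37.1 12.3 -0.1 98.8 87.8] [867.  20. 579.] [178.6 -31.7   3.2]
```

```bash
python3 -m pendant '{"translation":[[36,0,-20],[36,0,-20],[36,0,-20],[36,0,-20],[36,0,-20],[36,0,-20],[0,0,0],[0,0,0]],"roll":[0,0,0,0,0,0,0,0],"hand":[255,255,255,255,255,255,255,255]}'
python3 - <<'E'
from h import *
s=env.state();print(s['qpos'].round(1),s['ee_pos'].round(),s['ee_rot'].round(1))
print(R.from_euler("xyz",s["ee_rot"],degrees=True).as_matrix().round(3))
E
```

```text
time_s: 5.87
ee_pos: [851.3, 25.4, 662.4]
ee_rot: [178.1, -40.9, 3.5]
force: [-0.2, -0.4, -0.0]
gripper_width: 0.2
gripper_force: 0.0
[ 1.  32.6 12.3 -0.2 94.1 88.1] [851.  25. 662.] [178.1 -40.9   3.5]
[[ 0.754  0.04   0.655]
 [ 0.047 -0.999  0.008]
 [ 0.655  0.024 -0.755]]
```

```bash
python3 -m pendant '{"translation":[[-35,4,6],[-35,4,6],[-35,4,6],[-35,4,6],[-35,4,6],[-35,4,6],[-35,4,6],[-35,4,6]],"roll":[0,0,0,0,0,0,0,0],"hand":[255,255,255,255,255,255,255,255]}'
python3 -m pendant '{"translation":[[-35,5,6],[-35,5,6],[-35,5,6],[-35,5,6],[-35,5,6],[-35,5,6],[-35,5,6],[-35,5,6]],"roll":[0,0,0,0,0,0,0,0],"hand":[255,255,255,255,255,255,255,255]}'
cat > ring.py <<'E'
from h import *
np.set_printoptions(precision=1,suppress=True)
def ringpts(p,name="pull_ring"):
    m=np.zeros((480,640),bool)
    for r in env.regions_of(p,name)[:1]:
        print("score",r["score"],r["rect"]); m|=cv2.dilate(r["pixels"].astype(np.uint8),np.ones((9,9)))>0
    C=cloud(p,m); return C
E
python3 - <<'E'
from ring import *
s=env.state();print(s['qpos'].round(1),s['ee_pos'].round(),s['ee_rot'].round(1))
p=env.grab_frame("wrist"); save(p,"wrist1")
print(p["pose"])
C=ringpts(p); print(len(C),C[C[:,2]>62].min(0),C[C[:,2]>62].max(0))
E
```

```text
time_s: 6.53
ee_pos: [693.3, -15.2, 465.1]
ee_rot: [178.1, -40.7, 3.5]
force: [-0.3, 0.3, 0.5]
gripper_width: 0.7
gripper_force: 0.0
time_s: 7.2
ee_pos: [514.6, -67.9, 247.6]
ee_rot: [178.1, -40.7, 3.6]
force: [0.2, 0.1, 1.0]
gripper_width: 0.0
gripper_force: 0.0
[-15.6  -4.5 124.2  27.7  23.1  49.6] [515. -68. 248.] [178.1 -40.7   3.6]
[[  0.   -0.9   0.4 458.8]
 [ -1.   -0.   -0.  -65.4]
 [  0.   -0.4  -0.9 424.9]
 [  0.    0.    0.    1. ]]
score 0.87 [322.1, 232.1, 58.6, 51.5]
2317 [ 520.3 -105.6   62. ] [681.9 -41.2 266.5]
```

View pics/wrist1.png

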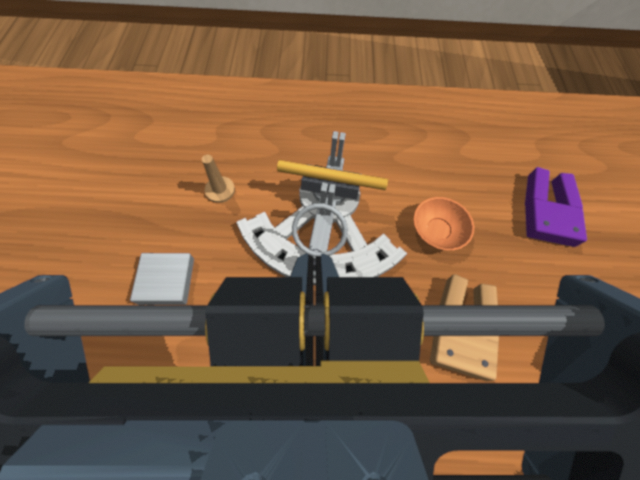

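The wrist picture shows the ring at (320,230), clear of the finger tips at (315,262). The tube is at (332,175), the wooden pin at (468,325) on the right and the block on the left. Next I'll fit the ring and the tube from this view.

```bash
cat >> ring.py <<'E'
from scipy.optimize import least_squares
def fit(C,yaw0,c0):
    # torus leaning 45 deg: params cx,cy,cz,yaw
    def d(v,P):
        x=np.array([np.cos(v[3]),np.sin(v[3]),0]); n=(-x+[0,0,1])/np.sqrt(2)
        q=P-v[:3]; h=q@n; r=np.linalg.norm(q-np.outer(h,n),axis=1)-30
        return np.hypot(h,r)-3
    v=np.append(c0,yaw0)
    for tol in (15,8,5):
        P=C[np.abs(d(v,C))<tol]
        v=least_squares(d,v,args=(P,),loss="soft_l1").x
    return v,len(P),np.abs(d(v,P)).mean()
E
python3 - <<'E'
from ring import *
for cam in ["wrist","side"]:
    p=env.grab_frame(cam); C=ringpts(p)
    C=C[(C[:,0]>585)&(C[:,0]<690)&(C[:,2]>58)&(C[:,2]<115)]
    v,n,e=fit(C,np.radians(-8.7),[627,-70,80]); print(cam,"ring c",v[:3],"yaw",np.degrees(v[3]),n,e)
    x=np.array([np.cos(v[3]),np.sin(v[3])]); print(" pivot by ring",v[:2]+99*x)
    A=cloud(p,np.ones((480,640),bool)); V,U=np.nonzero(p["z_map"]>0); H=cv2.cvtColor(p["frame"],cv2.COLOR_RGB2HSV)[V,U]
    T=A[(A[:,2]>48)&(A[:,2]<66)&(H[:,1]>100)&(H[:,0]>17)&(H[:,0]<35)&(np.hypot(A[:,0]-728,A[:,1]+87)<90)]
    c=T.mean(0)[:2]; d=np.linalg.svd(T[:,:2]-c,full_matrices=False)[2][0]; d*=np.sign(d[1]); t=(T[:,:2]-c)@d
    print(" tube",len(T),c+d*(t.min()+t.max())/2,np.ptp(t),"yaw",np.degrees(np.arctan2(-d[0],d[1])))
E
```

```text
score 0.76 [323.2, 221.1, 56.5, 59.4]
wrist ring c [627.2 -73.3  83.4] yaw -8.390019422500766 824 0.9485756559125296
 pivot by ring [725.1 -87.7]
 tube 1287 [724.2 -87. ] 148.88869509836366 yaw -8.687609948490039
score 0.57 [287.2, 239.4, 26.9, 26.4]
side ring c [630.3 -73.1  81.4] yaw -8.797404770044485 279 0.8380945267949715
 pivot by ring [728.1 -88.3]
 tube 462 [724.7 -87.5] 151.39272265885705 yaw -8.797252392174245
```

```bash
cat > go.py <<'E'
import sys
from h import *
s=env.state(); M=R.from_euler("xyz",s["ee_rot"],degrees=True).as_matrix()
t=np.array(eval(sys.argv[1]),float)   # world target (or delta with 'd')
d=t if len(sys.argv)>2 else t-s["ee_pos"]
np.set_printoptions(precision=2,suppress=True)
print("q",s["qpos"],"tcp",s["ee_pos"],"rot",s["ee_rot"],"F",s["force"]); print("delta world",d,"tool",M.T@d,"norm",np.linalg.norm(d))
E
python3 go.py '[590.4,-73.7,127.3]'; python3 -c "
from h import *
s=env.state();M=R.from_euler('xyz',s['ee_rot'],degrees=True).as_matrix();print(M.T.round(3))"
```

```text
q [-15.47  -4.43 123.64  27.42  23.25  49.99] tcp [518.34 -68.18 251.66] rot [178.02 -41.     3.62] F [0.27 0.26 0.58]
delta world [  72.06   -5.52 -124.36] tool [-27.57   5.2  141.07] norm 143.837536215729
[[ 0.753  0.048  0.656]
 [ 0.04  -0.999  0.026]
 [ 0.657  0.007 -0.754]]
```

```bash
python3 -m pendant '{"translation":[[-4.6,0.9,23.5],[-4.6,0.9,23.5],[-4.6,0.9,23.5],[-4.6,0.9,23.5],[-4.6,0.9,23.5],[-4.6,0.7,23.5],[0,0,0],[0,0,0]],"roll":[0,0,0,0,0,0,0,0],"hand":[255,255,255,255,255,255,255,255]}'
python3 go.py '[590.4,-73.7,127.3]'
python3 - <<'E'
from ring import *
p=env.grab_frame("side"); u,v=project(p,np.array([610,-73,100])); u,v=int(u),int(v); print(u,v); save(p,"side2",(u-80,v-60,u+80,v+60),5)
E
```

```text
time_s: 8.17
ee_pos: [579.9, -70.5, 145.2]
ee_rot: [178.4, -41.1, 3.6]
force: [0.1, -0.8, 0.9]
gripper_width: 0.6
gripper_force: 0.0
q [-13.59  10.13 127.42  76.61   9.92   0.5 ] tcp [579.95 -70.46 145.17] rot [178.4  -41.06   3.62] F [ 0.07 -0.79  0.88]
delta world [ 10.45  -3.24 -17.87] tool [-4.03  3.33 20.3 ] norm 20.956930536979176
293 235
```

View pics/side2.png

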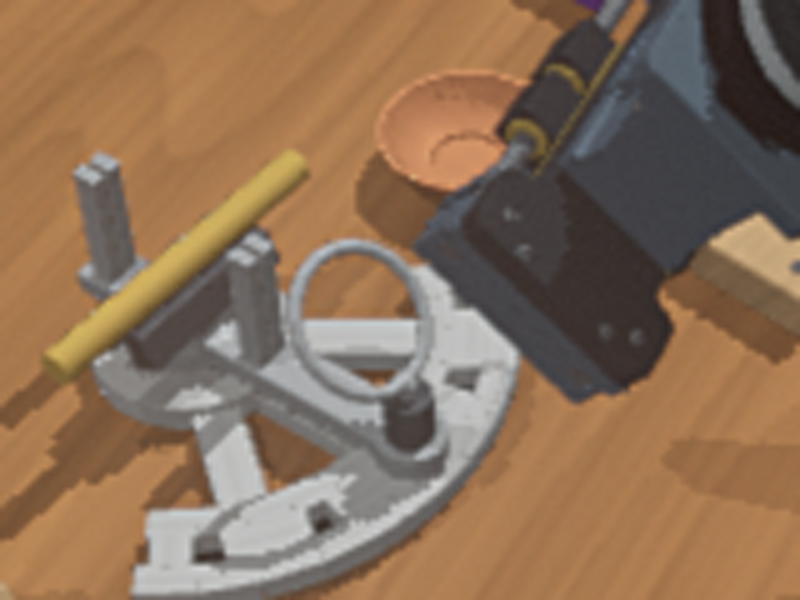

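The side crop shows the closed finger at crop (560,300), sloping towards the ring at (365,320), with nothing touched. The wrist is passing near its singularity, so I'll move slowly.

```bash
python3 -m pendant '{"translation":[[-0.6,0.5,3],[-0.6,0.5,3],[-0.6,0.5,3],[-0.6,0.5,3],[-0.6,0.5,3],[-0.6,0.5,3],[-0.5,0.3,2.3],[0,0,0]],"roll":[0,0,0,0,0,0,0,0],"hand":[255,255,255,255,255,255,255,255]}'
python3 go.py '[590.4,-73.7,127.3]'
```

```text
time_s: 8.88
ee_pos: [589.4, -73.9, 128.2]
ee_rot: [178.3, -41.1, 3.7]
force: [-0.0, 0.1, -0.1]
gripper_width: 0.6
gripper_force: 0.0
q [-13.74  12.63 127.65  92.91   9.73 -16.16] tcp [589.38 -73.94 128.24] rot [178.33 -41.15   3.66] F [-0.02  0.1  -0.1 ]
delta world [ 1.02  0.24 -0.94] tool [ 0.16 -0.22  1.38] norm 1.4056678925586077
```

```bash
python3 -m pendant '{"translation":[[0,0,5.5],[0,0,5.5],[0,0,5.5],[0,0,5.5],[0,0,5.5],[0,0,5.5],[0,0,5.5],[0,0,5.5]],"roll":[0,0,0,0,0,0,0,0],"hand":[255,255,255,255,255,255,255,255]}'
python3 go.py '[629.5+.655*27,-73.2,81.8-.756*27]'
```

```text
time_s: 9.55
ee_pos: [618.3, -73.2, 94.8]
ee_rot: [178.3, -41.1, 3.7]
force: [0.5, 0.0, -1.2]
gripper_width: 0.4
gripper_force: 0.0
q [-12.68  18.18 126.56 119.05  10.36 -41.84] tcp [618.31 -73.24  94.84] rot [178.34 -41.14   3.66] F [ 0.47  0.03 -1.2 ]
delta world [ 28.88   0.04 -33.46] tool [-0.3   0.52 44.19] norm 44.19499863620656
```

```bash
python3 -m pendant '{"translation":[[0,0,5.5],[0,0,5.5],[0,0,5.5],[0,0,5.5],[0,0,5.5],[0,0,5.5],[0,0,5.5],[0,0,5.5]],"roll":[0,0,0,0,0,0,0,0],"hand":[255,255,255,255,255,255,255,255]}'
python3 go.py '[0,0,10]' d
python3 - <<'E'
from ring import *
p=env.grab_frame("side"); u,v=project(p,np.array([630,-73,90])); u,v=int(u),int(v); print(u,v); save(p,"side3",(u-60,v-45,u+60,v+45),6)
E
```

```text
time_s: 10.22
ee_pos: [647.3, -72.6, 61.7]
ee_rot: [178.4, -41.1, 3.7]
force: [0.1, 0.8, 0.1]
gripper_width: 0.3
gripper_force: 0.0
q [-11.77  23.54 124.9  136.02  12.25 -58.36] tcp [647.29 -72.57  61.65] rot [178.36 -41.14   3.65] F [0.12 0.77 0.1 ]
delta world [ 0.  0. 10.] tool [ 6.58  0.22 -7.53] norm 10.0
284 235
```

View pics/side3.png

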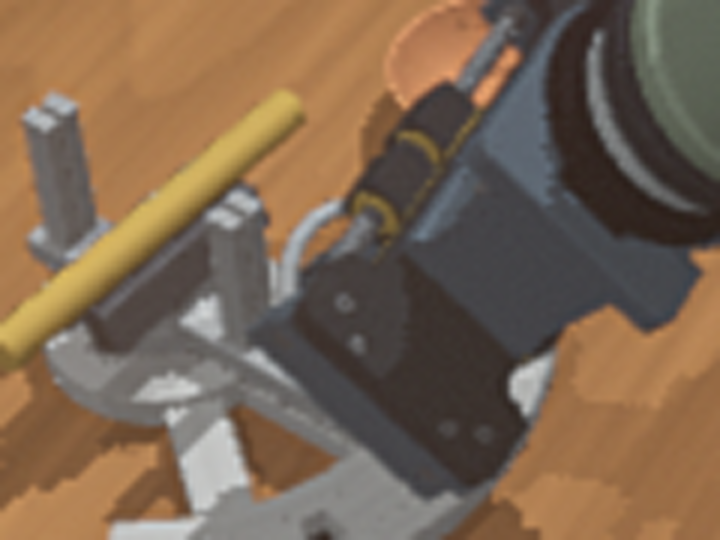

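The side crop shows only the gripper's body end, at (400,350), hiding the finger and most of the ring. It is clear of the posts and the boss, and the force is about zero. Now I'll lift until the ring bears on the finger.

```bash
python3 -m pendant '{"translation":[[1,0.03,-1.13],[1,0.03,-1.13],[1,0.03,-1.13],[1,0.03,-1.13],[1,0.03,-1.13],[1,0.03,-1.13],[1,0.03,-1.13],[1,0.03,-1.13]],"roll":[0,0,0,0,0,0,0,0],"hand":[255,255,255,255,255,255,255,255]}'
python3 go.py '[0,0,10]' d
python3 - <<'E'
from ring import *
p=env.grab_frame("wrist"); save(p,"wrist2",(200,120,440,300),3)
C=ringpts(p); C=C[(C[:,0]>585)&(C[:,0]<700)&(C[:,2]>70)&(C[:,2]<125)]
v,n,e=fit(C,np.radians(-8.7),[628,-73,85]); print("ring c",v[:3],"yaw",np.degrees(v[3]),n,e)
E
```

```text
time_s: 10.93
ee_pos: [646.4, -72.6, 72.5]
ee_rot: [178.4, -41.0, 3.6]
force: [0.1, -0.1, -0.3]
gripper_width: 0.2
gripper_force: 0.0
q [-11.77  22.3  124.34 129.11  10.91 -51.29] tcp [646.35 -72.61  72.48] rot [178.4  -41.     3.59] F [ 0.13 -0.14 -0.33]
delta world [ 0.  0. 10.] tool [ 6.56  0.21 -7.54] norm 10.0
score 0.73 [315.6, 263.9, 106.1, 28.8]
ring c [626.5 -73.1  82.5] yaw -8.273407575520975 1457 1.1035407954610406
```

View pics/wrist2.png

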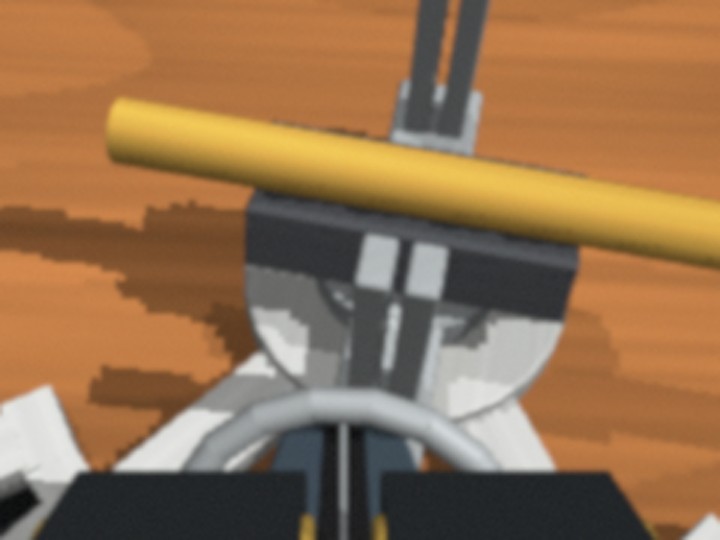

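The wrist crop shows the finger through the ring, with the ring's top at crop (345,400) just over it and well centred. There is no contact yet, so I'll lift further.

```bash
python3 -m pendant '{"translation":[[1,0.03,-1.13],[1,0.03,-1.13],[1,0.03,-1.13],[1,0.03,-1.13],[1,0.03,-1.13],[0.7,0.02,-0.8],[0,0,0],[0,0,0]],"roll":[0,0,0,0,0,0,0,0],"hand":[255,255,255,255,255,255,255,255]}'
python3 go.py '[0,0,10]' d
python3 - <<'E'
from ring import *
p=env.grab_frame("wrist")
C=ringpts(p); C=C[(C[:,0]>585)&(C[:,0]<700)&(C[:,2]>70)&(C[:,2]<135)]
v,n,e=fit(C,np.radians(-8.7),[628,-73,88]); print("ring c",v[:3],"yaw",np.degrees(v[3]),n,e)
E
```

```text
time_s: 11.7
ee_pos: [645.1, -72.7, 79.7]
ee_rot: [178.4, -40.8, 3.6]
force: [-5.6, 0.2, -6.9]
gripper_width: 0.5
gripper_force: 3.9
q [-11.77  21.44 123.96 123.18  10.03 -45.26] tcp [645.11 -72.71  79.7 ] rot [178.38 -40.82   3.58] F [-5.59  0.24 -6.92]
delta world [ 0.  0. 10.] tool [ 6.54  0.21 -7.56] norm 10.0
score 0.78 [314.5, 300.8, 107.7, 104.8]
ring c [626.8 -73.2  87.1] yaw -8.275243870570609 1412 0.9762647190531019
```

```bash
python3 -m pendant '{"translation":[[1.2,0.04,-1.4],[1.2,0.04,-1.4],[1.2,0.04,-1.4],[1.2,0.04,-1.4],[1.2,0.04,-1.4],[1.2,0.04,-1.4],[1.2,0.04,-1.4],[0,0,0]],"roll":[0,0,0,0,0,0,0,0],"hand":[255,255,255,255,255,255,255,255]}'
python3 go.py '[0,0,10]' d
python3 - <<'E'
from ring import *
p=env.grab_frame("wrist")
C=ringpts(p); C=C[(C[:,0]>585)&(C[:,0]<700)&(C[:,2]>80)&(C[:,2]<145)]
v,n,e=fit(C,np.radians(-8.7),[628,-73,98]); print("ring c",v[:3],"yaw",np.degrees(v[3]),n,e)
E
```

```text
time_s: 12.47
ee_pos: [645.1, -72.6, 92.8]
ee_rot: [178.4, -40.9, 3.6]
force: [-4.6, 0.4, -8.2]
gripper_width: 0.4
gripper_force: 4.4
q [-11.78  20.1  123.22 112.27   9.09 -34.22] tcp [645.11 -72.64  92.79] rot [178.4  -40.85   3.58] F [-4.61  0.39 -8.22]
delta world [ 0.  0. 10.] tool [ 6.54  0.21 -7.56] norm 10.0
score 0.83 [314.9, 303.8, 104.4, 105.9]
ring c [629.3 -73.2  96.1] yaw -8.797132421882159 1429 0.6675493762289617
```

The pin is up by 13 to 17 mm, so the arm is free. I'll swing the first half towards -y.

```bash
python3 -m pendant '{"translation":[[-0.17,2,-0.08],[-0.17,2,-0.08],[-0.17,2,-0.08],[-0.17,2,-0.08],[-0.17,2,-0.08],[-0.17,2,-0.08],[-0.17,2,-0.08],[-0.17,2,-0.08]],"roll":[0,0,0,0,0,0,0,0],"hand":[255,255,255,255,255,255,255,255]}'
python3 go.py '[0,0,10]' d
python3 - <<'E'
from ring import *
p=env.grab_frame("wrist")
C=ringpts(p); C=C[(C[:,0]>585)&(C[:,0]<700)&(C[:,2]>80)&(C[:,2]<145)]
v,n,e=fit(C,np.radians(2),[627,-90,96]); print("ring c",v[:3],"yaw",np.degrees(v[3]),n,e, "bearing",np.degrees(np.arctan2(-88-v[1],726-v[0])))
E
```

```text
time_s: 13.23
ee_pos: [643.5, -87.5, 91.8]
ee_rot: [178.5, -40.8, 3.7]
force: [-6.9, 1.8, -6.9]
gripper_width: 0.5
gripper_force: 4.5
q [-13.84  20.29 123.03 107.37  10.34 -31.01] tcp [643.55 -87.52  91.82] rot [178.49 -40.78   3.67] F [-6.94  1.77 -6.94]
delta world [ 0.  0. 10.] tool [ 6.53  0.2  -7.57] norm 10.0
score 0.87 [316.8, 262.5, 104.6, 32.0]
ring c [628.3 -89.1  94.4] yaw 0.8488243400616128 1423 0.6298760601625013 bearing 0.645401952276906
```

```bash
python3 -m pendant '{"translation":[[0.33,2.8,0],[0.33,2.8,0],[0.33,2.8,0],[0.33,2.8,0],[0.33,2.8,0],[0.33,2.8,0],[0.33,2.8,0],[0,0,0]],"roll":[0,0,0,0,0,0,0,0],"hand":[255,255,255,255,255,255,255,255]}'
python3 go.py '[0,0,10]' d
python3 - <<'E'
from ring import *
p=env.grab_frame("wrist")
C=ringpts(p); C=C[(C[:,0]>585)&(C[:,0]<700)&(C[:,2]>80)&(C[:,2]<145)]
v,n,e=fit(C,np.radians(12),[629,-108,96]); print("ring c",v[:3],"yaw",np.degrees(v[3]),n,e, "bearing",np.degrees(np.arctan2(-88-v[1],726-v[0])))
E
```

```text
time_s: 14.0
ee_pos: [644.7, -108.2, 92.6]
ee_rot: [178.4, -40.6, 3.6]
force: [-12.1, -1.3, -7.2]
gripper_width: 0.3
gripper_force: 6.3
q [-16.29  20.58 122.12 100.    11.41 -25.47] tcp [ 644.72 -108.23   92.59] rot [178.39 -40.6    3.6 ] F [-12.08  -1.26  -7.19]
delta world [ 0.  0. 10.] tool [ 6.51  0.21 -7.59] norm 10.0
score 0.67 [326.0, 261.8, 105.8, 30.4]
ring c [ 631.5 -113.2   94.8] yaw 15.565509631168501 1478 0.6657471705310084 bearing 14.90942463287471
```

```bash
python3 -m pendant '{"translation":[[-0.1,-0.6,-0.1],[-0.1,-0.6,-0.1],[-0.1,-0.6,-0.1],[-0.1,-0.6,-0.1],[0,0,0],[0,0,0],[0,0,0],[0,0,0]],"roll":[0,0,0,0,0,0,0,0],"hand":[255,255,255,255,255,255,255,255]}'
python3 go.py '[0,0,10]' d
python3 - <<'E'
from ring import *
p=env.grab_frame("wrist")
C=ringpts(p); C=C[(C[:,0]>585)&(C[:,0]<700)&(C[:,2]>80)&(C[:,2]<145)]
v,n,e=fit(C,np.radians(12),[629,-108,96]); print("ring c",v[:3],"yaw",np.degrees(v[3]),n,e, "bearing",np.degrees(np.arctan2(-88-v[1],726-v[0])))
A=cloud(p,np.ones((480,640),bool)); V,U=np.nonzero(p["z_map"]>0); H=cv2.cvtColor(p["frame"],cv2.COLOR_RGB2HSV)[V,U]
T=A[(A[:,2]>48)&(A[:,2]<70)&(H[:,1]>100)&(H[:,0]>17)&(H[:,0]<35)&(np.hypot(A[:,0]-728,A[:,1]+87)<90)]
c=T.mean(0)[:2]; d=np.linalg.svd(T[:,:2]-c,full_matrices=False)[2][0]; d*=np.sign(d[1]); t=(T[:,:2]-c)@d
print(" tube",len(T),c+d*(t.min()+t.max())/2,np.ptp(t),"yaw",np.degrees(np.arctan2(-d[0],d[1])))
E
```

```text
time_s: 14.77
ee_pos: [644.3, -106.3, 92.9]
ee_rot: [178.3, -40.6, 3.6]
force: [-11.0, -2.0, -7.3]
gripper_width: 0.5
gripper_force: 6.2
q [-16.01  20.49 122.25 100.79  11.2  -26.01] tcp [ 644.34 -106.25   92.87] rot [178.35 -40.62   3.56] F [-10.99  -1.98  -7.27]
delta world [ 0.  0. 10.] tool [ 6.51  0.22 -7.59] norm 10.0
score 0.77 [324.6, 262.6, 104.1, 29.7]
ring c [ 631.1 -110.9   95.1] yaw 14.167014118512181 1448 0.6381467957644735 bearing 13.576604238546752
 tube 4002 [724.7 -87.3] 149.46286338434385 yaw -8.702827427699775
```

Now at 13.6 to 14.2 degrees, against a target of 13.8. I'll let the ring down.

```bash
python3 -m pendant '{"translation":[[-1.1,-0.04,1.29],[-1.1,-0.04,1.29],[-1.1,-0.04,1.29],[-1.1,-0.04,1.29],[-1.1,-0.04,1.29],[-1.1,-0.04,1.29],[-1.1,-0.04,1.29],[-1.1,-0.04,1.29]],"roll":[0,0,0,0,0,0,0,0],"hand":[255,255,255,255,255,255,255,255]}'
python3 go.py '[0,0,10]' d
python3 -m pendant '{"translation":[[-1.1,-0.04,1.29],[-1.1,-0.04,1.29],[-1.1,-0.04,1.29],[-1.1,-0.04,1.29],[-1.1,-0.04,1.29],[-1.1,-0.04,1.29],[0,0,0],[0,0,0]],"roll":[0,0,0,0,0,0,0,0],"hand":[255,255,255,255,255,255,255,255]}'
python3 - <<'E'
from ring import *
p=env.grab_frame("wrist")
C=ringpts(p); C=C[(C[:,0]>585)&(C[:,0]<700)&(C[:,2]>65)&(C[:,2]<145)]
v,n,e=fit(C,np.radians(13.8),[629,-111,86]); print("ring c",v[:3],"yaw",np.degrees(v[3]),n,e, "bearing",np.degrees(np.arctan2(-88-v[1],726-v[0])))
E
```

```text
time_s: 15.53
ee_pos: [644.4, -106.3, 79.4]
ee_rot: [178.3, -40.6, 3.6]
force: [-11.1, -1.2, -5.5]
gripper_width: 0.1
gripper_force: 5.8
q [-15.99  21.85 123.   110.86  11.74 -36.27] tcp [ 644.44 -106.34   79.44] rot [178.32 -40.61   3.57] F [-11.1   -1.23  -5.52]
delta world [ 0.  0. 10.] tool [ 6.51  0.22 -7.59] norm 10.0
time_s: 16.2
ee_pos: [647.9, -106.4, 72.5]
ee_rot: [178.3, -41.0, 3.6]
force: [-7.2, -2.3, -1.5]
gripper_width: 0.3
gripper_force: 3.3
score 0.87 [321.9, 264.7, 101.8, 22.2]
ring c [ 628.3 -109.4   83.1] yaw 12.487296804112374 1417 1.0550853332507717 bearing 12.33542125398146
```

```bash
python3 -m pendant '{"translation":[[-1,0.2,0],[-1,0.3,0],[-1,0.3,0],[-1,0.3,0],[-1,0.3,0],[-1,0.3,0],[0,0,0],[0,0,0]],"roll":[0,0,0,0,0,0,0,0],"hand":[255,255,255,255,255,255,255,255]}'
python3 - <<'E'
from ring import *
p=env.grab_frame("wrist"); save(p,"wrist3",(200,120,440,300),3)
C=ringpts(p); C=C[(C[:,0]>585)&(C[:,0]<700)&(C[:,2]>65)&(C[:,2]<145)]
v,n,e=fit(C,np.radians(13.8),[629,-111,86]); print("ring c",v[:3],"yaw",np.degrees(v[3]),n,e, "bearing",np.degrees(np.arctan2(-88-v[1],726-v[0])))
E
python3 go.py '[0,0,10]' d
```

```text
time_s: 16.97
ee_pos: [643.7, -107.5, 68.3]
ee_rot: [178.4, -41.0, 3.6]
force: [-0.2, 0.5, 0.1]
gripper_width: 0.6
gripper_force: 0.0
score 0.56 [316.8, 257.1, 116.1, 36.5]
ring c [ 629.6 -109.4   80.3] yaw 3.036171078667762 1634 0.8798560871514866 bearing 12.538612689871494
q [-16.34  23.06 123.96 120.15  13.21 -46.04] tcp [ 643.57 -107.57   68.14] rot [178.41 -41.02   3.6 ] F [ 0.28 -0.1   0.27]
delta world [ 0.  0. 10.] tool [ 6.56  0.21 -7.54] norm 10.0
```

View pics/wrist3.png

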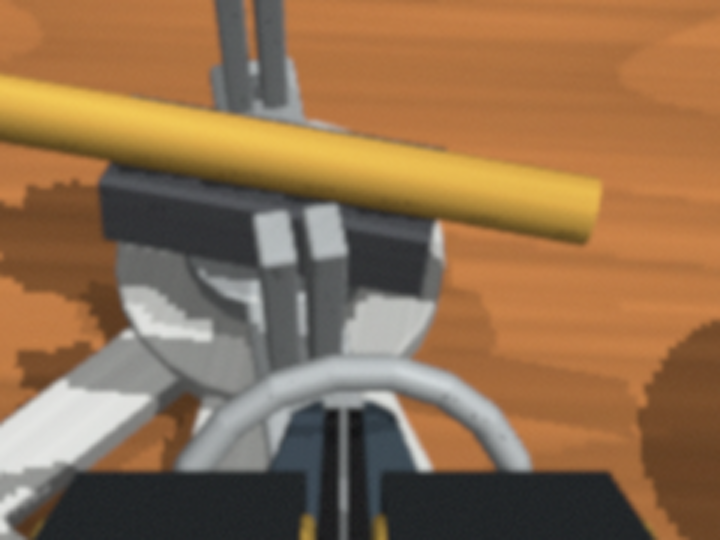

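The finger is free (zero force) and centred in the ring, which is at home height. Now I'll withdraw along the finger.

```bash
python3 -m pendant '{"translation":[[0,0,-5],[0,0,-6],[0,0,-6],[0,0,-6],[0,0,-6],[0,0,-6],[0,0,-6],[0,0,-6]],"roll":[0,0,0,0,0,0,0,0],"hand":[255,255,255,255,255,255,255,255]}'
python3 -m pendant '{"translation":[[0,0,-7],[0,0,-7],[0,0,-7],[0,0,-7],[0,0,-7],[0,0,-7],[0,0,-7],[0,0,-7]],"roll":[0,0,0,0,0,0,0,0],"hand":[255,255,255,255,255,255,255,255]}'
python3 -m pendant '{"translation":[[0,0,-8],[0,0,-8],[0,0,-8],[0,0,-8],[0,0,-8],[0,0,-8],[0,0,-8],[0,0,-8]],"roll":[0,0,0,0,0,0,0,0],"hand":[255,255,255,255,255,255,255,255]}'
python3 - <<'E'
from ring import *
for cam in ["wrist","side"]:
    p=env.grab_frame(cam)
    if cam=="side": save(p,"side4",(200,150,440,330),3)
    C=ringpts(p); C=C[(C[:,0]>585)&(C[:,0]<700)&(C[:,2]>58)&(C[:,2]<145)]
    v,n,e=fit(C,np.radians(13.8),[629,-111,81]); print(cam,"ring c",v[:3],"yaw",np.degrees(v[3]),n,e, "bearing",np.degrees(np.arctan2(-88-v[1],726-v[0])))
E
```

```text
time_s: 17.73
ee_pos: [612.4, -108.1, 103.7]
ee_rot: [178.4, -41.0, 3.6]
force: [0.4, -0.1, -0.1]
gripper_width: 0.3
gripper_force: 0.0
time_s: 18.4
ee_pos: [575.5, -108.8, 146.0]
ee_rot: [178.4, -41.0, 3.6]
force: [0.0, 0.1, -0.6]
gripper_width: 0.4
gripper_force: 0.0
time_s: 19.07
ee_pos: [533.3, -109.6, 194.2]
ee_rot: [178.4, -41.0, 3.6]
force: [0.2, -0.5, -0.3]
gripper_width: 0.6
gripper_force: 0.0
score 0.69 [290.2, 197.5, 191.1, 171.8]
wrist ring c [ 629.5 -109.5   80.9] yaw 20.21535142996076 1112 0.9072773034604347 bearing 12.553205892514326
score 0.63 [294.9, 226.4, 20.6, 25.8]
side ring c [ 631.8 -108.7   81.3] yaw 11.57153247574205 157 0.7688041346659422 bearing 12.360587704855774
```

View pics/side4.png

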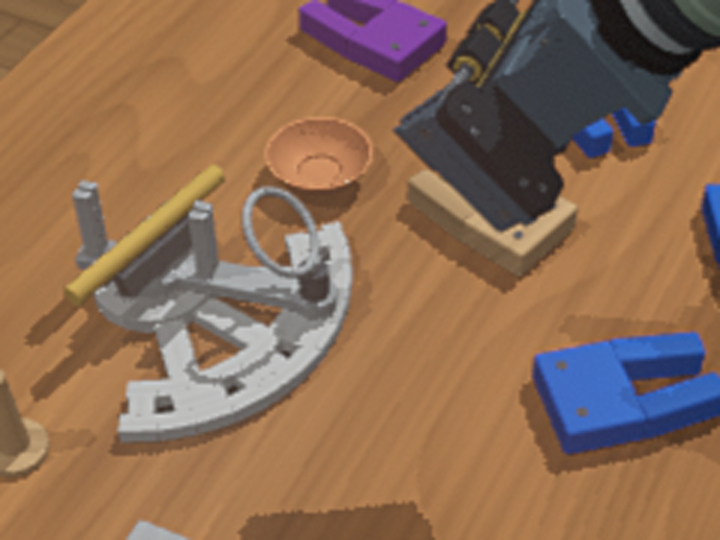

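The side crop shows the pin in the fourth hole: three empty holes at (165,403), (235,385) and (285,348), and the boss at (315,285). The ring is back at its starting height (81.3, against 81.4 mm at first), the gripper is clear, and the bench pin and the dish are undisturbed. Handing in.

```bash
python3 -c "
from workcell import env
print(env.job_done())"
```

```text
the job is handed in; nothing more can be done
None
```

I lifted the index pin by its ring with the closed fingertip, swung the arm one hole towards the wooden bench pin (the jig's -y side) and let the pin down. The ring is back at its home height and the fingers are out and clear. The arm measured about 0.024 rad short of the hole's middle, roughly at the limit of the pin's play; I handed the job in on the ring height, and no verdict came back.

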